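Snap the grease gun onto the nipple that is due and hold it pressed

TASK

One of the two lines of the stage's lubrication block is short of grease: the one whose indicator pin stands tall. Take the grease gun out of its stand, press its coupler squarely along the axis of the tilted nipple beside that tall pin until it snaps on, then push it fully home against the spring core and finish while still gripping the gun and holding it pressed; leave the other nipple and the things lying around alone.

Things in the scene. Friction and masses are not known exactly. Their poses are not given: they have to be found in the camera images.
- gun_center (a point): Centre of the grease gun's body. Gun: 110 mm long, about 0.25 kg, nose down in its stand at the start; z runs up along it, coupler mouth 69 mm below this point, tail 41 mm above. Body to grip: square bar 32 x 32 mm, flats facing its x and y axes, from 35 mm below to 35 mm above this point. The coupler is round: the gun may be turned about its axis at will.
- gun_mouth (a point): Centre of the coupler's mouth, at the gun's lower end; axes as the gun's. Coupler: round, outside radius 13 mm, 26 mm long, then a neck of radius 11 mm at most. Inside: funnel of radius 10 mm narrowing in 5 mm to a lip of bore radius 6.3 mm (up to 8 mm deep), behind it a wider chamber with a flat ceiling 22 mm deep.
- stand: Fixed grey plastic stand, 70 x 110 x 35 mm (x, y, z); origin at the centre of its underside on the bench. The gun's coupler stands in its middle socket, 29 mm wide and 25 mm deep (floor 10 mm above the bench): lift the gun straight up by at least 30 mm. Two smaller sockets are empty.
- block: Fixed lubrication block: steel base plate 110 x 200 x 12 mm, on it an aluminium block 75 x 170 mm whose top is 38 mm above the bench; origin at the centre of the underside. It carries two tilted nipples towards its ends (y = +50 and -50 mm, x = -8 mm) and behind each of them (x = +34 mm) an indicator pin.
- nipple_left: Brass nipple at the block's +y end. Origin at its foot; z points outward along it, 25 degrees from vertical, leaning to the block's -x and outward. Along z: foot (radius 11) up to 8 mm, stem (radius 5.5) up to 28, cone to 31, core tip at 38 mm. Spring balls at 25 mm stand out to radius 8; the lip meets them with the mouth at 24, passes with a 10 to 15 N push and snaps on by 14 mm.
- nipple_right: Brass nipple at the block's -y end. Origin at its foot; z points outward along it, 25 degrees from vertical, leaning to the block's -x and outward. Along z: foot (radius 11) up to 8 mm, stem (radius 5.5) up to 28, cone to 31, core tip at 38 mm. Spring balls at 25 mm stand out to radius 8; the lip meets them with the mouth at 24, passes with a 10 to 15 N push and snaps on by 14 mm.
- core_left (a joint): How far the left nipple's spring core (steel, radius 3 mm) is pushed in by the chamber's ceiling: 0 = out, 0.006 m = fully in, a hard stop. Spring 5 N at first, 11 N fully in. Fully in, the coupler's mouth is at 10 mm and the gun's centre at 79 mm from the nipple's origin along its z; let go, it lifts and tips.
- core_right (a joint): How far the right nipple's spring core (steel, radius 3 mm) is pushed in by the chamber's ceiling: 0 = out, 0.006 m = fully in, a hard stop. Spring 5 N at first, 11 N fully in. Fully in, the coupler's mouth is at 10 mm and the gun's centre at 79 mm from the nipple's origin along its z; let go, it lifts and tips.
- pin_tall: The indicator pin that stands tall: steel, 10 mm thick, 26 mm above the block's top; origin at its foot, on the block's top, about 42 mm behind (block's +x) the foot of the nipple of its line. Which nipple it stands at changes.
- pin_short: The other indicator pin, same thickness, only 5 mm above the block's top; origin at its foot, on the block's top. Its line is full: its nipple is left alone.
- tape: Roll of yellow tape lying flat, 90 mm across, 24 mm high; origin under its centre. Leave alone.
- jar: Closed jar, 56 mm across, 60 mm high; origin under its centre. Leave alone.
- sample_box: White sample box 75 x 100 x 28 mm; origin under its centre. Leave alone.
There are look-alikes about, which are no part of the job. Several things have the shape of the block; the one meant has the colours described above.

How it is judged:
On the way, in this order (a step that is already met when the one before it is completed fails the run):
1. the gun is gripped and lifted clear of its stand (height (world z) of gun_center above 0.107 m and contact force between the fingers and gun above 3 N), for 0.1 s.
2. the coupler has snapped onto the nipple beside the tall pin, squarely (((horizontal distance between pin_tall and nipple_left below 0.07 m and z of gun_center in the frame of nipple_left between 0.07 and 0.0828 m and angle between the z axis of gun_center and the z axis of nipple_left, either way round below 0.14 rad and x of gun_center in the frame of nipple_left between -0.012 and 0.012 m and y of gun_center in the frame of nipple_left between -0.012 and 0.012 m) or (horizontal distance between pin_tall and nipple_right below 0.07 m and z of gun_center in the frame of nipple_right between 0.07 and 0.0828 m and angle between the z axis of gun_center and the z axis of nipple_right, either way round below 0.14 rad and x of gun_center in the frame of nipple_right between -0.012 and 0.012 m and y of gun_center in the frame of nipple_right between -0.012 and 0.012 m))), for 0.2 s.
At the end, for the whole second after the job is handed in: The gun, gripped and still, is snapped onto the nipple beside the tall pin, square within 8 degrees, and held so that this nipple's core is in by more than 4.5 of its 6 mm (gun's centre under 81.5 mm from the nipple's origin along its axis) and pushes on the gun with over 5 N (contact force between the fingers and gun above 3 N and linear speed of gun below 0.02 m/s and ((horizontal distance between pin_tall and nipple_left below 0.07 m and z of gun_center in the frame of nipple_left between 0.07 and 0.0815 m and angle between the z axis of gun_center and the z axis of nipple_left, either way round below 0.14 rad and x of gun_center in the frame of nipple_left between -0.012 and 0.012 m and y of gun_center in the frame of nipple_left between -0.012 and 0.012 m and value of joint core_left above 0.0045 m and contact force between gun and core_left above 5 N) or (horizontal distance between pin_tall and nipple_right below 0.07 m and z of gun_center in the frame of nipple_right between 0.07 and 0.0815 m and angle between the z axis of gun_center and the z axis of nipple_right, either way round below 0.14 rad and x of gun_center in the frame of nipple_right between -0.012 and 0.012 m and y of gun_center in the frame of nipple_right between -0.012 and 0.012 m and value of joint core_right above 0.0045 m and contact force between gun and core_right above 5 N))); the arm keeps its last pose, push and grip.
It fails at once if the core of the nipple beside the short pin is pushed in ((horizontal distance between pin_short and nipple_left below 0.07 m and value of joint core_left above 0.002 m) or (horizontal distance between pin_short and nipple_right below 0.07 m and value of joint core_right above 0.002 m)).
It fails at once if a thing lying around is pushed away by more than 20 mm (distance of any of tape, jar, sample_box from where it was at the start of the episode above 0.02 m).
It also fails if it takes over 43 s, if anything falls off the work surface, if the arm or the gripper's body presses on something with over 40 N, if the wrist force passes 120 N, or if a joint passes its speed limit or range.

ROBOT

A 6-joint arm with a two-finger parallel gripper is mounted at the origin on the work surface. World frame = base frame: x ahead of the robot, y to its left, z up, the work surface at z = 0. Lengths are in m, angles in rad, forces in N, time in s.
With the tool pointing down it reaches from about 0.325 to 0.925 m from the base axis. Payload 3.1 kg.
Tool frame: the origin (TCP) lies midway between the tips of the shut fingers; the grasp point (between the pads) lies 19 mm behind it; y points along the fingers, x is the direction in which the jaws open and shut, and the axes are right-handed (so a half turn about y gives the same grasp; the last joint's range is limited). The gripper opens to 85 mm and grips with 20 to 120 N. Pads are 22 mm wide; open, the fingers measure 114 mm over their backs; the gripper's body (76 mm by 85 mm) begins 54 mm behind the grasp point. The pads swing forward as they close: fully open they stand 13 mm farther back than shut.
Start: joints at [-1.324, 0.217, 1.613, -0, 1.311, -0.112], TCP at [0.219, -0.585, 0.231] pointing down, gripper open.
Joint ranges: [-2.75, 2.75], [-0.78, 2.1], [0.31, 2.55], [-1.13, 4.27], [0.13, 2.63], [-2.58, 2.58]. Speed limits (rad/s): [2.79, 2.79, 3.14, 3.14, 3.14, 3.14].

INTERFACE

Orientations are given as [roll, pitch, yaw] about the fixed x, y, z axes, in that order (R = Rz(yaw) Ry(pitch) Rx(roll)).
In Python, from plant import r, viewer gives the robot as it stands. The module is installed in compiled form; this text tells all that it offers.
- The arm moves only by the tool arm_command, never from a script. Its arguments are lists of equal length, an entry for each row: "slide": the shift along the world's x, y, z in m, a list of three; "dr": the turn, a rotation vector about the world's x, y, z in degrees, a list of three; "claw": the finger opening in m, from 0 to 0.0854. In form: {"slide": [[dx, dy, dz], ...], "dr": [[wx, wy, wz], ...], "claw": [claw, ...]}. A call has 1 to 5 rows; each row shifts and turns the commanded pose from where the row before left it; what a row does not reach is not made up. A row lasts 1/8 s, in which the tool goes at most 62.5 mm and 10.7 degrees, less where a joint would pass 70% of its speed; a pose out of reach is approached as far as the arm can. A call with a gripper value outside its range is refused whole. The fingers move at their own pace and stop on an object; "grip_force" is the grip in N (left out, the last holds). Time passes only in rows, so rows that do not move let the fingers close. It gives the time, the measured TCP pose, the force and the opening at its end, in the units of the state.
- r.get_state(): the state, without advancing time (a new reading comes with each control period).
- viewer.capture(name): name is "side" or "top" or "wrist"; returns the picture (384x512x3 uint8, red, green, blue); there is no depth.
- viewer.camera_model(name): a dict with "fx", "fy", "cx", "cy" (pixels), "D" ([k1, k2, p1, p2, k3] as OpenCV has them; the pictures are not rectified), "R" (3x3) and "t" (3): a world point X has camera coordinates R X + t; the wrist camera has in their place "hand_eye" (4x4, takes a point from camera to tool coordinates, whose origin is the TCP and whose axes are the tool frame's). Camera axes: x right, y down, z forward; pixel columns grow to the right and rows downward; lengths in m; the calibration is good to about 2 mm. A picture is of the moment at which its call begins: read the wrist's pose just before it. camera_model takes no time and is no camera call.
- r.sign_off(): hands the job in, once; it reports no verdict.
The state is a dict: "time_s": time; "qpos": joint angles; "qd": joint speeds; "tau": joint torques, N m; "position": TCP position; "tcp_rot": TCP orientation; "force": force on the tool from outside, world axes, zero at the start; "wrist_torque": the same for the moment, N m; "finger_gap": finger opening in m.
Only numpy, scipy, OpenCV 4.12 (cv2) and the standard library are available. Lean on these libraries where they do the work, as an engineer would, in place of code of your own. Each camera call takes 0.05 s, during which the arm holds its last target. There are 200 camera calls.

## Working session

There is one attempt and no reset: what is moved stays moved. The work goes in short steps, Python scripts to look and compute and a tool call to move; the robot and the scene stay as the last step left them, time stands still between calls to the robot, and variables do not carry over. Pictures are saved under pics/ and viewed, about 8 in all and at most 12, crops included, and the job is handed in when it is done.

Besides the shell and the picture viewer there is one more tool, called after "Emit:" as name(argument=value, ...) on one line, values as JSON. arm_command: Moves the arm, as the interface text tells. Its arguments: {"type":"object","properties":{"slide":{"type":"array"},"dr":{"type":"array"},"claw":{"type":"array"},"grip_force":{"type":"number"}},"required":["slide","dr","claw"]}

```bash
mkdir -p pics
python3 - <<'E'
from plant import r, viewer
import cv2,numpy as np
s=r.get_state(); print(s)
for n in ["side","top"]:
    im=viewer.capture(n); cv2.imwrite(f"pics/{n}0.png",im[:,:,::-1]); print(n,viewer.camera_model(n))
print(viewer.camera_model("wrist"))
im=np.hstack([cv2.imread("pics/side0.png"),cv2.imread("pics/top0.png")])
E
```

```text
{'time_s': 0.0, 'qpos': array([-1.32419620e+00,  2.17798867e-01,  1.61492058e+00,  9.94316347e-06,
        1.31129604e+00, -1.12193623e-01]), 'qd': array([-0.00177191,  0.00115033,  0.001226  ,  0.00063675, -0.00120889,
        0.00100608]), 'tau': array([ 8.88876057e-04, -3.96840692e+01, -3.03855550e+01, -3.34283087e-06,
        9.73137561e-03, -3.98787179e-06]), 'position': array([ 0.2192937 , -0.58439905,  0.22994761]), 'tcp_rot': array([-1.57051553,  0.00240653, -1.2120048 ]), 'force': array([-0.2512202 ,  0.92518614,  0.01063977]), 'wrist_torque': array([ 0.00661483, -0.00163085,  0.02601809]), 'finger_gap': 0.0854552477811232}
side {'fx': 384.5447382698769, 'fy': 384.5447382698769, 'cx': 253.86237422958013, 'cy': 193.1350742496638, 'D': array([-0.08651042,  0.        ,  0.        ,  0.        ,  0.        ]), 'R': array([[ 0.8804129 , -0.47367367, -0.02250298],
       [-0.30332021, -0.52603221, -0.79453569],
       [ 0.36451335,  0.70634508, -0.60680034]]), 't': array([-0.49558831,  0.22129133,  0.62759278])}
top {'fx': 463.16946582668004, 'fy': 463.16946582668004, 'cx': 252.46
[... 157 characters left out ...]
  0.00539768],
       [-0.99094465,  0.01260434, -0.13367811],
       [ 0.13359605, -0.00714628, -0.9910101 ]]), 't': array([-0.00215885,  0.55012303,  0.96793609])}
{'fx': 270.3430855359503, 'fy': 270.3430855359503, 'cx': 257.89963656128833, 'cy': 192.4954449480793, 'D': array([-0.06163063,  0.        ,  0.        ,  0.        ,  0.        ]), 'hand_eye': array([[ 9.99999987e-01, -1.09521639e-04,  1.18800341e-04,
         4.21940998e-04],
       [-1.46476769e-04, -3.04061834e-01,  9.52652287e-01,
        -1.41127022e-01],
       [-6.82133900e-05, -9.52652292e-01, -3.04061846e-01,
         7.88785848e-02],
       [ 0.00000000e+00,  0.00000000e+00,  0.00000000e+00,
         1.00000000e+00]])}
```

View pics/top0.png

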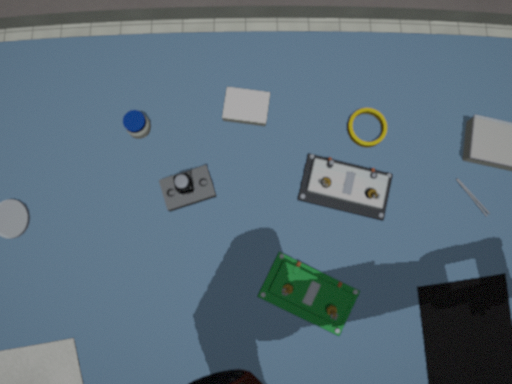

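View pics/side0.png

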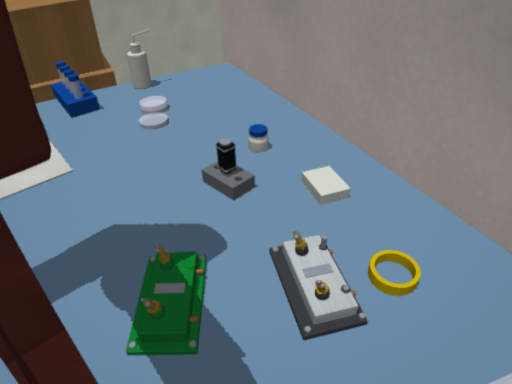

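Top view: the grey/white block is at about (347,187) and the green look-alike at (308,293). The gun is in its stand at (185,185). Next I'll enlarge crops of the block and gun from both views.

Run:
```python
import cv2,numpy as np
a=cv2.imread("pics/top0.png");b=cv2.imread("pics/side0.png")
z=lambda i,x,y,w,h:cv2.resize(i[y:y+h,x:x+w],(400,300),interpolation=cv2.INTER_CUBIC)
cv2.imwrite("pics/crop0.png",np.vstack([np.hstack([z(a,295,145,100,75),z(a,145,150,80,60)]),np.hstack([z(b,265,225,100,75),z(b,195,135,80,60)])]))
```

```text
(no output)
```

View pics/crop0.png

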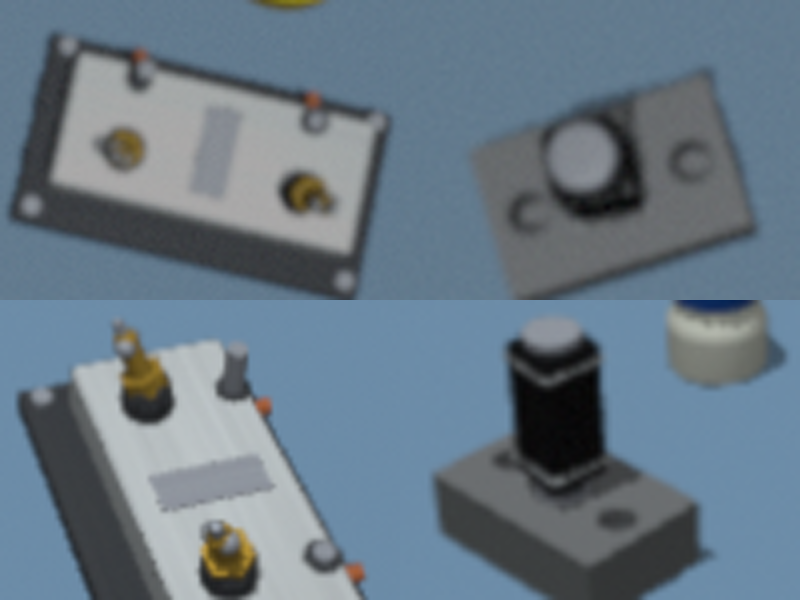

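Side crop: the tall pin is the grey post at (323,243), beside the left (+y) nipple, top pixel (326,182). The short pin is at (346,287). Candidates: the green block at (308,293) is a look-alike, and the grey/white block at (347,187) is the real one. Now computing positions.

```bash
cat > h.py <<'E'
import cv2,numpy as np
from plant import r,viewer
from scipy.spatial.transform import Rotation as Ro
def pose():
    s=r.get_state(); return Ro.from_euler('xyz',s['tcp_rot']).as_matrix(),np.array(s['position'])
def cam(n,P=None):
    m=viewer.camera_model(n); K=np.array([[m['fx'],0,m['cx']],[0,m['fy'],m['cy']],[0,0,1.]])
    if n=='wrist':
        Rt,p=P or pose(); H=np.array(m['hand_eye']); Rc=Rt@H[:3,:3]; c=Rt@H[:3,3]+p; R=Rc.T; t=-R@c
    else: R,t=np.array(m['R']),np.array(m['t'])
    return K,np.array(m['D']),R,t
def ray(C,uv):
    K,D,R,t=C; u=cv2.undistortPoints(np.array([[uv]],float),K,D)[0,0]
    d=R.T@np.r_[u,1]; return -R.T@t,d/np.linalg.norm(d)
def onz(C,uv,z):
    o,d=ray(C,uv); return o+d*(z-o[2])/d[2]
def tri(obs):
    A=0;b=0
    for C,uv in obs:
        o,d=ray(C,uv);M=np.eye(3)-np.outer(d,d);A=A+M;b=b+M@o
    x=np.linalg.solve(A,b); return x,[np.linalg.norm(np.cross(x-ray(C,uv)[0],ray(C,uv)[1])) for C,uv in obs]
def proj(C,X):
    K,D,R,t=C; return cv2.projectPoints(np.atleast_2d(X).astype(float),cv2.Rodrigues(R)[0],t,K,D)[0][:,0]
E
python3 - <<'E'
from h import *
np.set_printoptions(precision=4,suppress=True)
T=cam('top');S=cam('side')
cs=[onz(T,p,.012)[:2] for p in [(308.5,153),(392,174.2),(298,198.6),(383.5,219)]]
print(np.array(cs),np.mean(cs,0)); f,g,h,i=cs
print(np.linalg.norm(f-g),np.linalg.norm(h-i),np.linalg.norm(f-h),np.linalg.norm(g-i))
print("gun tail",onz(T,(181.4,180.8),.12), onz(S,(226,142),.12), tri([(T,(181.4,180.8)),(S,(226,142))]))
print([onz(T,p,.035) for p in [(159,181),(207,164),(216,196)]])
# nipple left tip top crop (100,143) ; side crop (118,325)
print("tipL",tri([(T,(295+99/4,145+143/4)),(S,(265+117/4,225+26/4))]))
print("pins",tri([(T,(295+142/4,145+68/4)),(S,(265+236/4,225+48/4))]))
E
```

```text
[[ 0.6429 -0.1373]
 [ 0.5924 -0.3271]
 [ 0.5395 -0.1107]
 [ 0.4909 -0.302 ]] [ 0.5664 -0.2193]
0.19635694261739023 0.1974591680270447 0.10680694522315662 0.10455758461629573
gun tail [0.5652 0.1331 0.12  ] [0.5653 0.1293 0.12  ] (array([0.5662, 0.1333, 0.1176]), [np.float64(0.0006443101946407265), np.float64(0.000644310194640753)])
[array([0.5794, 0.1952, 0.035 ]), array([0.6158, 0.0896, 0.035 ]), array([0.5447, 0.07  , 0.035 ])]
tipL (array([ 0.5674, -0.1501,  0.0758]), [np.float64(0.0015978525868514636), np.float64(0.0015978525868515908)])
pins (array([ 0.6116, -0.1774,  0.0635]), [np.float64(0.00027069655000315544), np.float64(0.0002706965500031896)])
```

Emit:
arm_command(slide=[[0.038, 0.044, 0.002], [0.038, 0.044, 0.002], [0.038, 0.044, 0.002], [0.038, 0.044, 0.002], [0.038, 0.044, 0.002]], dr=[[0, 0, 0], [0, 0, 0], [0, 0, 0], [0, 0, 0], [0, 0, 0]], claw=[0.085, 0.085, 0.085, 0.085, 0.085])

```text
time_s: 0.72
position: [0.4102, -0.3634, 0.2409]
tcp_rot: [-1.571, 0.001, -1.212]
force: [1.1, -0.4, -0.5]
finger_gap: 0.0847
```

Emit:
arm_command(slide=[[0.038, 0.044, 0.002], [0.038, 0.044, 0.002], [0.038, 0.044, 0.002], [0.038, 0.044, 0.002], [0, 0, 0]], dr=[[0, 0, 0], [0, 0, 0], [0, 0, 0], [0, 0, 0], [0, 0, 0]], claw=[0.085, 0.085, 0.085, 0.085, 0.085])

```text
time_s: 1.35
position: [0.5633, -0.1857, 0.2489]
tcp_rot: [-1.57, 0.001, -1.206]
force: [-0.5, 0.0, -0.5]
finger_gap: 0.085
```

Run:
```python
from h import *
P=pose();im=viewer.capture('wrist');cv2.imwrite('pics/w1.png',im[:,:,::-1]);np.save('w1.npy',np.c_[P[0],P[1]]);print(P,r.get_state()['qpos'])
print(proj(cam('wrist',P),[[.5674,-.1501,.0758],[.5715,-.1689,.038]]))
cv2.imwrite('pics/w1b.png',cv2.resize(im[:,:,::-1],(768,576),interpolation=cv2.INTER_CUBIC))
```

```text
(array([[ 3.56507811e-01,  6.64664047e-05,  9.34292340e-01],
       [-9.34291769e-01,  1.13352167e-03,  3.56507512e-01],
       [-1.03534484e-03, -9.99999355e-01,  4.66208344e-04]]), array([ 0.56325978, -0.18573039,  0.24887583])) [-4.40261145e-01  1.35323035e-01  1.67430808e+00 -4.05885475e-04
  1.33315773e+00  7.68084536e-01]
[[230.6781935  161.87143729]
 [247.98638225 158.39820655]]
```

View pics/w1b.png

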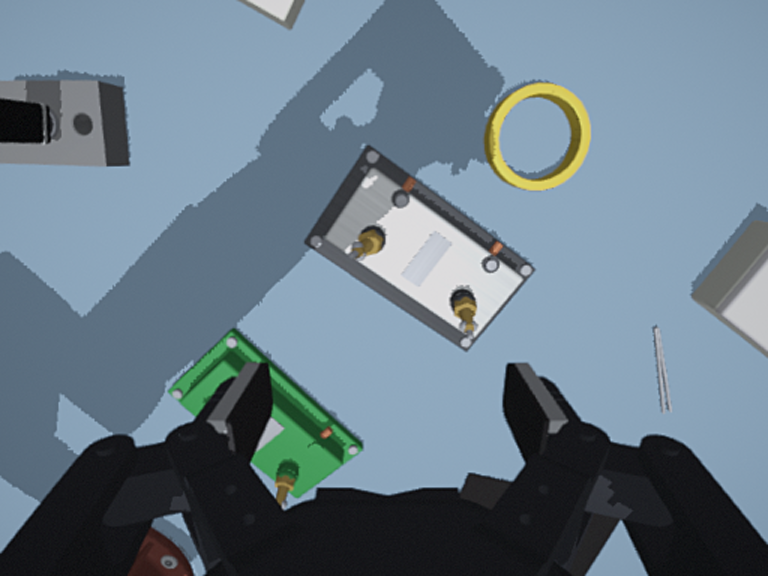

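The wrist view shows the left nipple foot at (249,157) and its tip near (235,167). The two pins are at (267,132) and (327,176). Enlarging to get the lean precisely.

Run:
```python
import cv2
a=cv2.imread("pics/w1.png")
cv2.imwrite("pics/crop1.png",cv2.resize(a[90:240,200:360],(800,750),interpolation=cv2.INTER_CUBIC)[:600])
```

```text
(no output)
```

View pics/crop1.png

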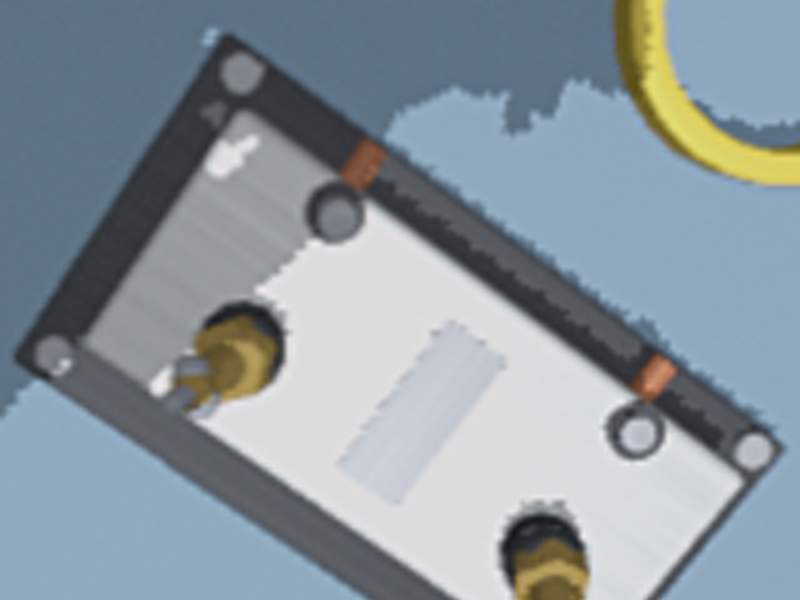

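```bash
cat > fit.py <<'E'
from h import *
from scipy.optimize import least_squares
np.set_printoptions(precision=4,suppress=True)
T=cam('top');S=cam('side');w=np.load('w1.npy');W=cam('wrist',(w[:,:3],w[:,3]))
n=np.array
c=[(.055,.1,.012),(.055,-.1,.012),(-.055,.1,.012),(-.055,-.1,.012)]
obs=[(T,c[0],(308.5,153)),(T,c[1],(392,174.2)),(T,c[2],(298,198.6)),(T,c[3],(383.5,219)),
(W,c[0],(245,96.6)),(W,c[1],(357,179.4)),(W,c[2],(203,161.4)),(W,c[3],(311.8,233.2)),
(W,(.034,.05,.064),(267,132.4)),(W,(.034,-.05,.043),(327.4,176.6)),
(T,(.034,.05,.064),(330.3,161.8)),(S,(.034,.05,.064),(323.8,236.7))]
tips=[(W,(235,169.3)),(T,(320.3,180.6)),(S,(294,231.5))]
def model(p):
    R=Ro.from_euler('z',p[2]).as_matrix();o=n([p[0],p[1],0])
    a=n([np.sin(.4363)*np.cos(p[3]),np.sin(.4363)*np.sin(p[3]),np.cos(.4363)])
    f=n([-.008,.05,.038])
    return R,o,R@a,R@f+o
def res(p):
    R,o,a,f=model(p)
    return np.concatenate([(proj(C,R@n(x)+o)[0]-uv) for C,x,uv in obs]+[(proj(C,f+.038*a)[0]-uv) for C,uv in tips])
s=least_squares(res,[.566,-.219,-.26,2.3],loss='soft_l1')
R,o,a,f=model(s.x);print(s.x,np.degrees(s.x[2:]),'axis',a,'foot',f);print(res(s.x).reshape(-1,2))
E
python3 fit.py
```

```text
[ 0.567  -0.2191 -0.2489  2.4461] [-14.2603 140.1495] axis [-0.2477  0.3424  0.9063] foot [ 0.5716 -0.1687  0.038 ]
[[-0.7399 -0.8796]
 [ 0.9729 -1.4329]
 [-0.8957  0.5212]
 [ 0.2204  0.8039]
 [-0.5466 -1.6857]
 [ 0.9295 -0.4155]
 [-2.1888  0.334 ]
 [-0.7859  1.8444]
 [ 0.099   1.2632]
 [ 0.3317 -0.1811]
 [ 1.0043 -0.2957]
 [ 0.9195  0.5025]
 [-1.1131 -2.3382]
 [ 1.6235  3.5414]
 [ 0.2718  4.1005]]
```

```bash
cat >> fit.py <<'E'
print(tri(tips),tri([tips[0],tips[2]]),tri([tips[0],tips[1]]))
print([proj(C,[f,f+a*.008,f+a*.028,f+.038*a]) for C in (W,T,S)])
x=tri(tips)[0]; d=x-f; print(d,np.linalg.norm(d),np.degrees(np.arccos(d[2]/np.linalg.norm(d))))
E
python3 fit.py | tail -12
```

```text
(array([ 0.5643, -0.1542,  0.0812]), [np.float64(0.004280369767991018), np.float64(0.005069915254931568), np.float64(0.002040828938474368)]) (array([ 0.5616, -0.157 ,  0.0832]), [np.float64(0.0012541095598296796), np.float64(0.0012541095598299179)]) (array([ 0.5656, -0.1539,  0.089 ]), [np.float64(0.004280058305098995), np.float64(0.004280058305098912)])
[array([[247.8375, 158.2697],
       [245.11  , 159.9677],
       [237.8143, 164.5129],
       [233.8869, 166.9618]]), array([[325.2671, 182.2173],
       [324.5832, 182.6109],
       [322.8272, 183.6214],
       [321.9235, 184.1414]]), array([[301.7464, 251.9362],
       [300.2032, 248.5621],
       [296.2746, 239.9758],
       [294.2718, 235.6005]])]
[-0.0072  0.0145  0.0432] 0.046155817888068155 20.522399795759952
```

Emit:
arm_command(slide=[[0, 0.01, -0.02], [0, 0.01, -0.03], [0, 0.01, -0.03], [0, 0, -0.01], [0, 0, 0]], dr=[[0, 0, 0], [0, 0, 0], [0, 0, 0], [0, 0, 0], [0, 0, 0]], claw=[0.085, 0.085, 0.085, 0.085, 0.085])

```text
time_s: 2.02
position: [0.5601, -0.1597, 0.1579]
tcp_rot: [-1.573, 0.002, -1.213]
force: [-0.1, 0.2, -0.4]
finger_gap: 0.085
```

Run:
```python
from h import *
P=pose();im=viewer.capture('wrist');cv2.imwrite('pics/w2.png',im[:,:,::-1]);np.save('w2.npy',np.c_[P[0],P[1]]);print(P[1],r.get_state()['qpos'])
```

```text
[ 0.56012701 -0.15970783  0.15791503] [-3.97945523e-01  2.01220928e-01  1.77389285e+00 -1.95580655e-04
  1.16634070e+00  8.15365828e-01]
```

Emit:
arm_command(slide=[[0, 0, 0], [0, 0, 0], [0, 0, 0], [0, 0, 0], [0, 0, 0]], dr=[[0, 0, 10], [0, 0, 10], [0, 0, 10], [0, 0, 10], [0, 0, 0]], claw=[0.085, 0.085, 0.085, 0.085, 0.085])

```text
time_s: 2.7
position: [0.5626, -0.1602, 0.1612]
tcp_rot: [-1.57, -0.003, -0.517]
force: [1.0, 0.5, -0.5]
finger_gap: 0.0849
```

Emit:
arm_command(slide=[[0, 0, 0], [0, 0, 0], [0, 0, 0], [0, 0, 0], [0, 0, 0]], dr=[[0, 0, 10], [0, 0, 10], [0, 0, 10], [0, 0, 10], [0, 0, 0]], claw=[0.085, 0.085, 0.085, 0.085, 0.085])

```text
time_s: 3.32
position: [0.562, -0.1597, 0.1603]
tcp_rot: [-1.572, -0.001, 0.18]
force: [-0.3, 0.4, 0.3]
finger_gap: 0.085
```

Run:
```python
from h import *
P=pose();im=viewer.capture('wrist');cv2.imwrite('pics/w3.png',im[:,:,::-1]);np.save('w3.npy',np.c_[P[0],P[1]]);print(P[1],r.get_state()['qpos'],r.get_state()['time_s'])
o=[]
for k in (2,3):
    a=cv2.imread(f'pics/w{k}.png');w=np.load(f'w{k}.npy');C=cam('wrist',(w[:,:3],w[:,3]))
    q=proj(C,[[.569,-.163,.06]])[0];x,y=int(q[0])-50,int(q[1])-75
    x=max(0,x);y=max(0,y);print(k,x,y,q);o.append(cv2.resize(a[y:y+150,x:x+100],(400,600),interpolation=cv2.INTER_CUBIC))
cv2.imwrite('pics/crop2.png',np.hstack(o))
```

```text
[ 0.5620339  -0.15971911  0.16025343] [-3.96873511e-01  2.00654678e-01  1.77310775e+00 -3.75503451e-05
  1.16638171e+00 -5.76020152e-01] 3.375
2 213 111 [263.59600063 186.21209709]
3 213 122 [263.22902799 197.45601976]
```

View pics/crop2.png

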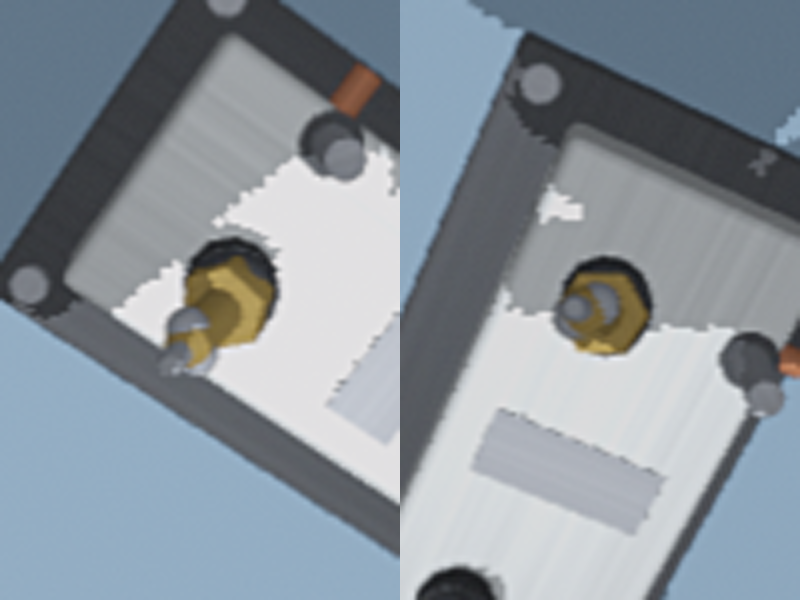

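```bash
cat > fit2.py <<'E'
exec(open('fit.py').read().split("s=least")[0])
Cs={}
for k in (2,3):
    w=np.load(f'w{k}.npy');Cs[k]=cam('wrist',(w[:,:3],w[:,3]))
o2=(213,111);o3=(213-100,122)
P=lambda o,x,y:(o[0]+x/4-.375,o[1]+y/4-.375)
A=lambda p,q:[(Cs[2],P(o2,*p)),(Cs[3],P(o3,*q))]
tip=A((175,358),(573,307));pin=A((344,158),(765,398));ring=A((232,283),(606,302));pf=A((332,147),(748,360))
screw=A((225,0),(540,83))
for nm,t in [('tip',tip),('pintop',pin),('ring',ring),('pinfoot',pf),('screw',screw)]: print(nm,*tri(t))
o0=obs
obs=o0+[(C,(.034,.05,.064),uv) for C,uv in pin]
tips=tips+tip+tip
z=[.038]
def model(p):
    R=Ro.from_euler('z',p[2]).as_matrix();o=n([p[0],p[1],0]);s=.4363
    a=n([np.sin(s)*np.cos(p[3]),np.sin(s)*np.sin(p[3]),np.cos(s)])
    return R,o,R@a,R@n([-.008,.05,p[4]])+o
s=least_squares(res,[.566,-.219,-.26,2.3,.038],loss='soft_l1')
R,o,a,f=model(s.x);print(s.x,np.degrees(s.x[2:4]),'axis',a,'foot',f,'tip',f+.038*a);print(res(s.x).reshape(-1,2))
E
python3 fit2.py
```

```text
tip [ 0.561  -0.1587  0.0803] [np.float64(0.0005095056956959078), np.float64(0.0005095056956959183)]
pintop [ 0.6115 -0.1793  0.0626] [np.float64(0.0004801049668568568), np.float64(0.00048010496685684325)]
ring [ 0.5712 -0.1696  0.0403] [np.float64(0.0006426711749152183), np.float64(0.0006426711749154121)]
pinfoot [ 0.6109 -0.1799  0.0378] [np.float64(0.0009845893826522726), np.float64(0.0009845893826522733)]
screw [ 0.5882 -0.1446 -0.1213] [np.float64(0.045182718363375285), np.float64(0.045182718363375396)]
[ 0.5666 -0.2201 -0.2485  2.5057  0.0488] [-14.2359 143.567 ] axis [-0.2678  0.3269  0.9063] foot [ 0.5712 -0.1696  0.0488] tip [ 0.561  -0.1572  0.0833]
[[-0.3222 -0.7025]
 [ 1.389  -1.2912]
 [-0.4512  0.7071]
 [ 0.6631  0.9504]
 [-0.4373 -2.1196]
 [ 1.1367 -0.8084]
 [-2.0749 -0.0325]
 [-0.5976  1.5251]
 [ 0.2243  0.775 ]
 [ 0.5137 -0.6087]
 [ 1.4501 -0.1167]
 [ 1.0564  0.9006]
 [ 0.7678 -0.3062]
 [ 0.1394  1.6867]
 [-1.5411 -0.0427]
 [ 3.1812  3.2932]
 [ 0.4605  0.3609]
 [-2.0549  0.0881]
 [-0.0627 -0.0341]
 [-2.0549  0.0881]
 [-0.0627 -0.0341]]
```

Emit:
arm_command(slide=[[0, 0.03, 0.035], [0, 0.05, 0.035], [0, 0.05, 0.02], [0, 0.05, 0], [0, 0.05, 0]], dr=[[0, 0, 0], [0, 0, 0], [0, 0, 0], [0, 0, 0], [0, 0, 0]], claw=[0.085, 0.085, 0.085, 0.085, 0.085])

```text
time_s: 4.0
position: [0.5619, 0.0722, 0.2506]
tcp_rot: [-1.571, -0.002, 0.18]
force: [-0.2, -0.9, -0.5]
finger_gap: 0.085
```

Emit:
arm_command(slide=[[0.002, 0.04, 0], [0.002, 0.023, 0], [0, 0, 0]], dr=[[0, 0, 0], [0, 0, 0], [0, 0, 0]], claw=[0.085, 0.085, 0.085])

```text
time_s: 4.38
position: [0.5656, 0.1353, 0.2497]
tcp_rot: [-1.571, -0.001, 0.184]
force: [0.5, 0.6, -0.6]
finger_gap: 0.0852
```

Run:
```python
from h import *
P=pose();im=viewer.capture('wrist');cv2.imwrite('pics/w4.png',im[:,:,::-1]);np.save('w4.npy',np.c_[P[0],P[1]]);print(P[1],r.get_state()['qpos'],r.get_state()['time_s'])
q=proj(cam('wrist',P),[[.566,.133,.12]])[0];print(q);x,y=int(q[0])-80,max(0,int(q[1])-60);print(x,y)
cv2.imwrite('pics/crop3.png',cv2.resize(im[y:y+120,x:x+160,::-1],(800,600),interpolation=cv2.INTER_CUBIC))
```

```text
[0.56557469 0.135255   0.24967194] [ 1.12402102e-01  1.09772872e-01  1.70092208e+00 -5.89603482e-04
  1.33061896e+00 -7.07059424e-02] 4.425
[256.77270259 186.50789019]
176 126
```

View pics/crop3.png

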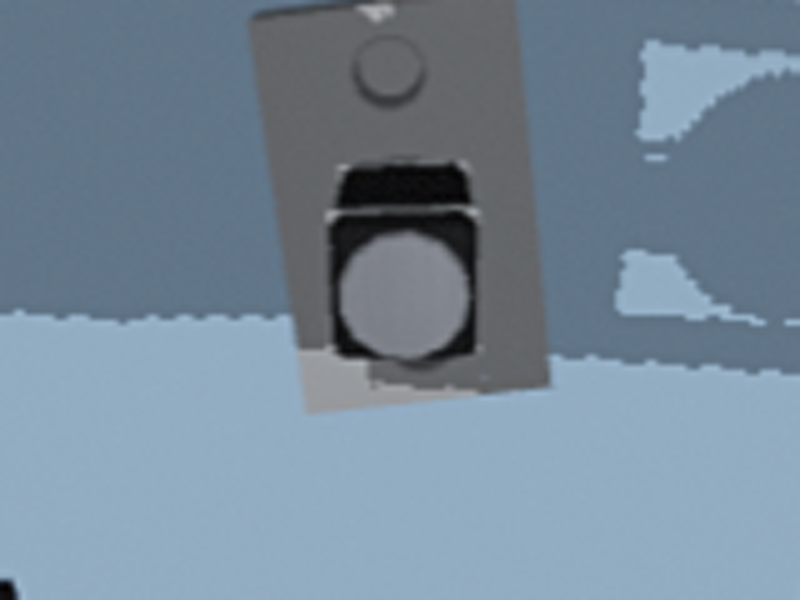

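The gun's flats line up with the tool axes (edges horizontal in the crop). The tail centre is at pixel (256,185), so the gun is at about (0.5655, 0.135), directly under the TCP. Descending now.

Emit:
arm_command(slide=[[0, 0, -0.045], [0, 0, -0.045], [0, 0, -0.045], [0, 0, -0.035], [0, -0.0005, -0.018]], dr=[[0, 0, 0], [0, 0, 0], [0, 0, 0], [0, 0, 0], [0, 0, 0]], claw=[0.085, 0.085, 0.085, 0.085, 0.085])

```text
time_s: 5.05
position: [0.5641, 0.1318, 0.0591]
tcp_rot: [-1.571, 0.004, 0.181]
force: [-0.0, 0.1, 0.1]
finger_gap: 0.0849
```

Emit:
arm_command(slide=[[0, 0, 0], [0, 0, 0], [0, 0, 0], [0, 0, 0], [0, 0, 0]], dr=[[0, 0, 0], [0, 0, 0], [0, 0, 0], [0, 0, 0], [0, 0, 0]], claw=[0.05, 0.028, 0.025, 0.02, 0.02], grip_force=80)

```text
time_s: 5.68
position: [0.5667, 0.1334, 0.0634]
tcp_rot: [-1.571, -0.003, 0.185]
force: [-2.2, -0.4, 4.6]
finger_gap: 0.031
```

Emit:
arm_command(slide=[[0, 0, 0], [0, 0, 0], [0, 0, 0], [0, 0, 0]], dr=[[0, 0, 0], [0, 0, 0], [0, 0, 0], [0, 0, 0]], claw=[0.02, 0.02, 0.02, 0.02])

```text
time_s: 6.18
position: [0.5668, 0.1334, 0.0634]
tcp_rot: [-1.571, -0.003, 0.185]
force: [-2.2, -0.5, 5.2]
finger_gap: 0.0317
```

Emit:
arm_command(slide=[[0, 0, 0.01], [0, 0, 0.02], [0, 0, 0.03], [0, 0, 0.04], [0, 0, 0.03]], dr=[[0, 0, 0], [0, 0, 0], [0, 0, 0], [0, 0, 0], [0, 0, 0]], claw=[0.02, 0.02, 0.02, 0.02, 0.02], grip_force=100)

```text
time_s: 6.8
position: [0.5659, 0.1335, 0.1943]
tcp_rot: [-1.571, -0.002, 0.184]
force: [0.7, -0.0, -4.1]
finger_gap: 0.0307
```

Emit:
arm_command(slide=[[0, 0, 0], [0, 0, 0]], dr=[[0, 0, 0], [0, 0, 0]], claw=[0.02, 0.02])

```text
time_s: 7.05
position: [0.5645, 0.1332, 0.1903]
tcp_rot: [-1.571, 0.002, 0.184]
force: [-0.0, 0.0, -2.1]
finger_gap: 0.0311
```

Run:
```python
from h import *
s=r.get_state();print(s['position'],s['force'],s['wrist_torque'],s['finger_gap'],s['time_s'])
P=pose();im=viewer.capture('wrist');cv2.imwrite('pics/w5.png',im[:,:,::-1]);np.save('w5.npy',np.c_[P[0],P[1]])
Rt,p=P
g=lambda l:p+Rt@np.array([0,l,0])
q=proj(cam('wrist',P),[g(-.0156-.041),g(-.0156),g(.0534)]);print(q)
b=viewer.capture('side');cv2.imwrite('pics/s5.png',b[:,:,::-1])
q2=proj(cam('side'),[g(-.0156),g(.0534)]);print(q2)
x,y=int(q2[1][0])-40,int(q2[1][1])-90;print('side',x,y); x0,y0=156,170
o=np.hstack([cv2.resize(im[y0:y0+210,x0:x0+200],(500,525)),cv2.resize(b[y:y+140,x:x+80],(300,525),interpolation=cv2.INTER_CUBIC)])
cv2.imwrite('pics/crop5.png',o[:,:,::-1])
```

```text
[0.56446823 0.13323092 0.19032431] [-0.03064154  0.03968842 -2.07472576] [-0.02004532  0.02438195  0.02309075] 0.031051900538080282 7.05
[[254.89899846 315.94202917]
 [255.72824262 259.67177541]
 [256.44238469 211.56829639]]
[[222.23690785 105.59396079]
 [224.37854584 134.63846603]]
side 184 44
```

View pics/crop5.png

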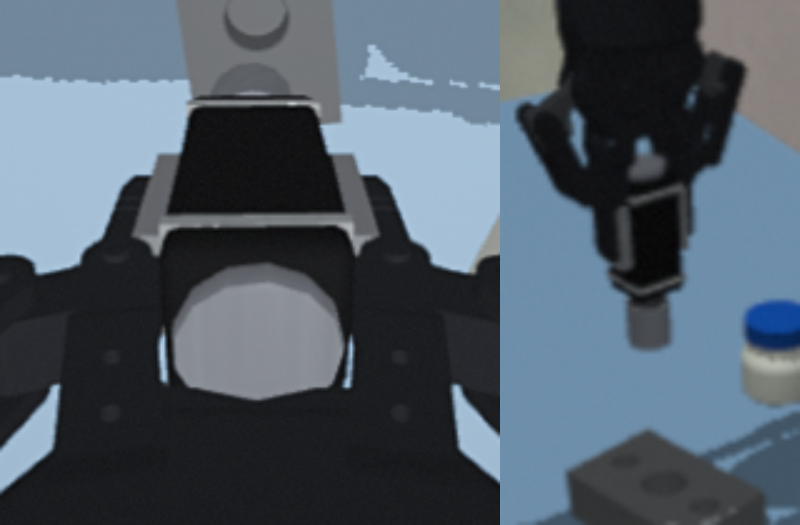

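Run:
```python
from h import *
from scipy.optimize import least_squares
w=np.load('w5.npy');Rt,p=w[:,:3],w[:,3];C=cam('wrist',(Rt,p))
ob=[(-.035,(259.6,259.0)),(.035,(258.4,210.0))]
f=lambda v:np.concatenate([proj(C,p+Rt@np.array([v[0],v[1]+s,.016+v[2]]))[0]-uv for s,uv in ob])
s=least_squares(f,[0,-.0156,0],x_scale=.01);print(s.x,s.fun)
for v in ([0,-.0156,0],[0.001,-.0156,0.]): print(f(v))
```

```text
[ 0.00187473  0.01713948 -0.01420323] [-0.32254906  0.00264382  0.47403978 -0.0039187 ]
[-4.69911096 13.17438902 -2.2989895  -2.0259401 ]
[-2.13700128 13.17544067 -0.72419939 -2.02577135]
```

Run:
```python
from h import *
from scipy.optimize import least_squares
w=np.load('w5.npy');Rt,p=w[:,:3],w[:,3];C=cam('wrist',(Rt,p))
for d,e in ((.027,.03),(.029,.029),(.029,.033),(.031,.031)):
    ob=[(-d,(259.6,259.0)),(e,(258.4,210.0))]
    f=lambda v:np.concatenate([proj(C,p+Rt@np.array([v[0],v[1]+s,.016+v[2]]))[0]-uv for s,uv in ob])
    s=least_squares(f,[0,-.0156,0],x_scale=.01);print(d,e,s.x,s.fun, f([.0015,-.0156,0]))
# initial w4: tail & trims
w=np.load('w4.npy');C4=cam('wrist',(w[:,:3],w[:,3]))
yv=w[:,:3]@[0,0,1]
for z in (.114,.112,.110,.108,.106,.044,.046,.048,.05): print(z,proj(C4,np.r_[(np.array([.5655,.1347])+.016*yv[:2]),z])[0])
```

```text
0.027 0.03 [ 0.0017515  -0.01375374 -0.00014106] [-0.32254907  0.00264378  0.47403978 -0.00391865] [-0.90425292  2.07143781  0.07596863  0.875496  ]
0.029 0.029 [ 0.00176098 -0.00999273 -0.00122276] [-0.32254907  0.00264378  0.47403978 -0.00391864] [-0.8927674   4.70835026  0.07860889  1.47563458]
0.029 0.033 [ 0.0017989  -0.00294866 -0.00554958] [-0.3225491   0.0026438   0.47403976 -0.00391867] [-0.8927674   4.70835026  0.06822311 -0.88468481]
0.031 0.031 [ 0.0017989  -0.00094866 -0.00554958] [-0.32254911  0.00264382  0.47403975 -0.00391868] [-0.88089768  7.43494472  0.0733579   0.28213831]
0.114 [256.59258388 168.58709161]
0.112 [256.60077277 168.17028668]
0.11 [256.6088528  167.75904917]
0.108 [256.61682611 167.35326859]
0.106 [256.62469479 166.95283739]
0.044 [256.82604669 156.71456975]
0.046 [256.82062064 156.99026016]
0.048 [256.81513469 157.26900584]
0.05 [256.80958785 157.55085776]
```

Emit:
arm_command(slide=[[-0.006, -0.035, 0.005], [-0.006, -0.045, 0.005], [-0.006, -0.045, 0], [-0.006, -0.045, 0], [-0.006, -0.045, 0]], dr=[[0, 0, 0], [-3.8, -3.3, 0], [-3.8, -3.3, 0], [-3.8, -3.3, 0], [-3.8, -3.3, 0]], claw=[0.02, 0.02, 0.02, 0.02, 0.02])

```text
time_s: 7.78
position: [0.5339, -0.0827, 0.1993]
tcp_rot: [-1.878, -0.173, 0.211]
force: [1.0, -1.0, -3.0]
finger_gap: 0.0312
```

Emit:
arm_command(slide=[[0, -0.03, -0.01], [0, -0.0165, -0.01], [0, 0, 0], [0, 0, 0]], dr=[[-3.7, -3.2, 0], [0, 0, 0], [0, 0, 0], [0, 0, 0]], claw=[0.02, 0.02, 0.02, 0.02])

```text
time_s: 8.28
position: [0.5361, -0.1279, 0.1814]
tcp_rot: [-1.953, -0.216, 0.226]
force: [0.0, -0.5, -2.5]
finger_gap: 0.0313
```

```bash
cat > chk.py <<'E'
from h import *
np.set_printoptions(precision=4,suppress=True)
A=np.array([-.277,.319,.906]);A/=np.linalg.norm(A);TIP=np.array([.561,-.1587,.0803])
s=r.get_state();Rt,p=pose();g=-Rt[:,1];F=TIP-.038*A
m=p-g*.0534;e=m-F;ax=e@A;lat=e-ax*A
print('t',s['time_s'],'tcp',p,'gunz',g,'ang',np.degrees(np.arccos(min(1,g@A))),'rotvec fix deg',np.degrees(np.cross(g,A)))
print('mouth axial mm',ax*1e3,'lateral xyz mm',lat*1e3,'F',s['force'],'along a',s['force']@A,'tq',s['wrist_torque'],'gap',s['finger_gap'],'q',s['qpos'])
E
python3 - <<'E'
exec(open('chk.py').read())
ims=[]
for n_ in ('wrist','side','top'):
    P=pose();im=viewer.capture(n_);cv2.imwrite(f'pics/{n_}6.png',im[:,:,::-1]);C=cam(n_,P if n_=='wrist' else None)
    if n_=='wrist': np.save('w6.npy',np.c_[P[0],P[1]])
    q=proj(C,[m,TIP,F]);print(n_,q)
    h=60 if n_!='wrist' else 100
    x=int(np.clip(q[:,0].mean()-h*2/3,0,511-h*4/3));y=int(np.clip(q[:,1].mean()-h,0,383-2*h));print(x,y)
    ims.append(cv2.resize(im[y:y+2*h,x:x+h*4//3],(266,400),interpolation=cv2.INTER_CUBIC))
cv2.imwrite('pics/crop6.png',np.hstack(ims)[:,:,::-1])
E
```

```text
t 8.275 tcp [ 0.5361 -0.1279  0.1814] gunz [-0.2771  0.3187  0.9064] ang 0.027298452535446042 rotvec fix deg [-0.0261  0.0004 -0.0081]
mouth axial mm 92.9424831973952 lateral xyz mm [ 5.1574 -3.7729  2.9053] F [ 0.0375 -0.4785 -2.5125] along a -2.440161502396313 tq [0.3192 0.2359 0.0316] gap 0.03132060352913798 q [-0.2235 -0.0722  2.0771 -0.3519  0.8085 -0.2053]
wrist [[256.8843 212.3916]
 [252.1995 185.982 ]
 [252.9076 176.2475]]
187 91
side [[286.6838 207.8734]
 [294.8503 233.6201]
 [302.6361 249.6475]]
254 170
top [[321.4405 185.1559]
 [323.9682 184.1075]
 [326.8412 181.6659]]
284 123
```

View pics/crop6.png

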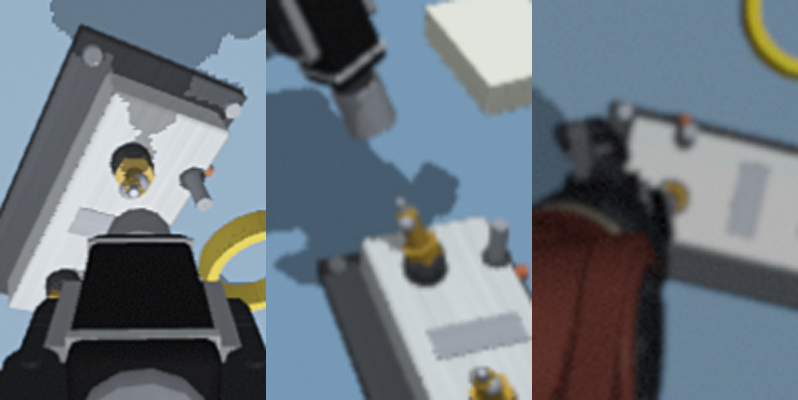

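Run:
```python
from h import *
np.set_printoptions(precision=4,suppress=True)
ob={2:(213+175/4-.375,111+358/4-.375),3:(213+173/4-.375,122+307/4-.375),6:(252.3,185.8)}
pn={2:(213+344/4-.375,111+158/4-.375),3:(213+365/4-.375,122+398/4-.375),6:(187+204/2-.25,91+203/2-.25)}
for b in (0,.0017):
    L=[];Q=[]
    for k in ob:
        w=np.load(f'w{k}.npy');p=w[:,3]-w[:,0]*b;C=cam('wrist',(w[:,:3],p));L.append((C,ob[k]));Q.append((C,pn[k]))
    print(b,tri(L),tri(L[:2])[0],tri(L+[(cam('side'),(294.2,231))]),'pin',tri(Q))
```

```text
0 (array([ 0.561 , -0.1583,  0.08  ]), [np.float64(0.00032669947687019807), np.float64(0.0005891754463645093), np.float64(0.0002992279372524108)]) [ 0.5607 -0.1586  0.0784] (array([ 0.561 , -0.1569,  0.0834]), [np.float64(0.0018181706729395368), np.float64(0.00048671769854870945), np.float64(0.001096446686465916), np.float64(0.0012368247281982082)]) pin (array([ 0.6117, -0.1791,  0.0611]), [np.float64(0.0003396050437517433), np.float64(0.00026539116746979445), np.float64(0.0001868925815467425)])
0.0017 (array([ 0.5596, -0.1579,  0.0801]), [np.float64(0.0011899901822810626), np.float64(0.0005018208210135863), np.float64(0.0007925706707366141)]) [ 0.5596 -0.1579  0.0785] (array([ 0.56  , -0.1566,  0.0835]), [np.float64(0.0016255735999337138), np.float64(0.001054648355043487), np.float64(0.00170842018086765), np.float64(0.0015539397801933555)]) pin (array([ 0.6103, -0.1787,  0.061 ]), [np.float64(0.001060590861781357), np.float64(0.0005593247150326473), np.float64(0.0005058354188573783)])
```

```bash
sed -i 's/TIP=np.array(.*$/TIP=np.array([.5603,-.1570,.083])/' chk.py
cat >> chk.py <<'E'
for t in (.045,.024,.010): print(t,'need slide',F+t*A-m)
E
python3 chk.py
```

```text
t 8.425 tcp [ 0.5364 -0.1277  0.182 ] gunz [-0.2784  0.3191  0.9059] ang 0.0797927351507375 rotvec fix deg [ 0.0061  0.0756 -0.0248]
mouth axial mm 90.3093319899522 lateral xyz mm [ 5.4577 -4.4502  3.2355] F [-0.2462 -0.7806 -2.5678] along a -2.5080737650461593 tq [0.2875 0.2432 0.0143] gap 0.031105789235243278 q [-0.2228 -0.0732  2.0771 -0.3525  0.8083 -0.2051]
0.045 need slide [ 0.0071 -0.01   -0.0443]
0.024 need slide [ 0.0129 -0.0167 -0.0633]
0.01 need slide [ 0.0168 -0.0212 -0.076 ]
```

Emit:
arm_command(slide=[[-0.005, 0.004, -0.003], [0.004, -0.004, -0.013], [0.004, -0.005, -0.014], [0.004, -0.005, -0.014], [0, 0, 0]], dr=[[0, 0, 0], [0, 0, 0], [0, 0, 0], [0, 0, 0], [0, 0, 0]], claw=[0.02, 0.02, 0.02, 0.02, 0.02], grip_force=120)

```text
time_s: 9.05
position: [0.5411, -0.1385, 0.1346]
tcp_rot: [-1.952, -0.211, 0.225]
force: [-0.5, 0.3, -2.4]
finger_gap: 0.0305
```

Emit:
arm_command(slide=[[0, 0, 0], [0, 0, 0]], dr=[[0, 0, 0], [0, 0, 0]], claw=[0.02, 0.02])

```text
time_s: 9.3
position: [0.543, -0.1383, 0.138]
tcp_rot: [-1.954, -0.217, 0.226]
force: [0.3, -0.1, -2.3]
finger_gap: 0.0306
```

Run:
```python
exec(open('chk.py').read())
ims=[]
for n_ in ('wrist','side'):
    P=pose();im=viewer.capture(n_);cv2.imwrite(f'pics/{n_}7.png',im[:,:,::-1]);C=cam(n_,P if n_=='wrist' else None)
    if n_=='wrist': np.save('w7.npy',np.c_[P[0],P[1]])
    q=proj(C,[m,TIP,F]);print(n_,q)
    h=45 if n_=='side' else 75
    x=int(np.clip(q[:,0].mean()-h*2/3,0,511-h*4/3));y=int(np.clip(q[:,1].mean()-h,0,383-2*h));print(x,y)
    ims.append(cv2.resize(im[y:y+2*h,x:x+h*4//3],(400,600),interpolation=cv2.INTER_CUBIC))
cv2.imwrite('pics/crop7.png',np.hstack(ims)[:,:,::-1])
```

```text
t 9.3 tcp [ 0.543  -0.1383  0.138 ] gunz [-0.2784  0.3197  0.9057] ang 0.08951449408224933 rotvec fix deg [ 0.0436  0.077  -0.0138]
mouth axial mm 45.19437331511569 lateral xyz mm [-0.4187 -0.6767  0.1103] F [ 0.3077 -0.0882 -2.3336] along a -2.2283798007160347 tq [ 0.3115  0.1449 -0.0184] gap 0.030576325483797236 q [-0.2419  0.0104  2.0908 -0.3826  0.7115 -0.176 ]
0.045 need slide [ 0.0005  0.0006 -0.0003]
0.024 need slide [ 0.0063 -0.0061 -0.0193]
0.01 need slide [ 0.0102 -0.0106 -0.032 ]
wrist [[256.8851 212.394 ]
 [257.5649 208.3031]
 [257.5788 193.596 ]]
207 129
side [[292.5331 229.1731]
 [294.0488 232.0482]
 [301.8649 248.1345]]
266 191
```

View pics/crop7.png

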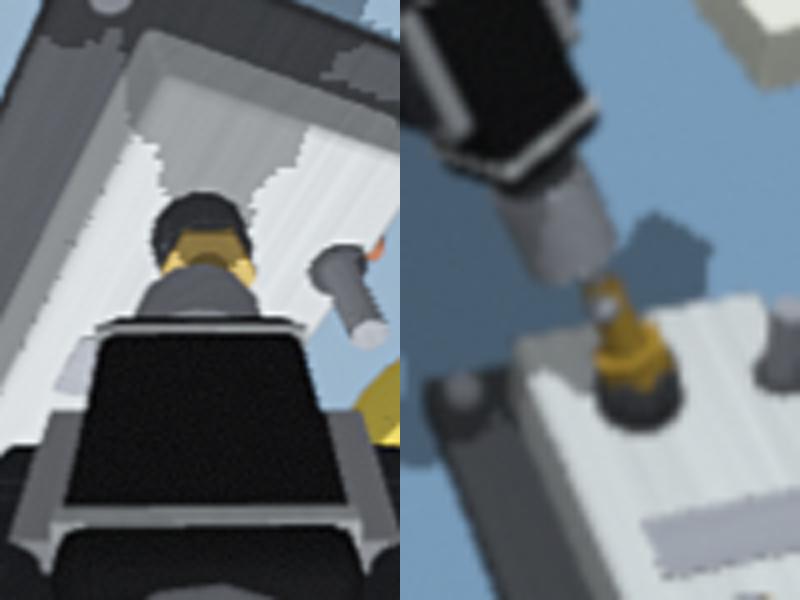

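Wrist view: the coupler is over the nipple at about (258,193). Side view suggests the nipple sits about 2 mm further toward (+x,−y). Applying that shift and advancing while watching the force.

Emit:
arm_command(slide=[[0.0016, -0.0016, 0], [0.0014, -0.0016, -0.0045], [0.0014, -0.0016, -0.0045], [0, 0, 0], [0, 0, 0]], dr=[[0, 0, 0], [0, 0, 0], [0, 0, 0], [0, 0, 0], [0, 0, 0]], claw=[0.02, 0.02, 0.02, 0.02, 0.02])

```text
time_s: 10.02
position: [0.5468, -0.143, 0.1281]
tcp_rot: [-1.953, -0.215, 0.226]
force: [0.3, 0.2, -2.2]
finger_gap: 0.0305
```

Emit:
arm_command(slide=[[0.0008, -0.001, -0.0027], [0.0008, -0.001, -0.0027], [0, 0, 0], [0, 0, 0]], dr=[[0, 0, 0], [0, 0, 0], [0, 0, 0], [0, 0, 0]], claw=[0.02, 0.02, 0.02, 0.02])

```text
time_s: 10.52
position: [0.549, -0.1449, 0.1233]
tcp_rot: [-1.954, -0.217, 0.227]
force: [1.2, 2.0, -1.4]
finger_gap: 0.0308
```

```bash
python3 chk.py
```

```text
t 10.525 tcp [ 0.549  -0.1449  0.1233] gunz [-0.2784  0.3194  0.9058] ang 0.08088789861414457 rotvec fix deg [ 0.0223  0.0752 -0.0197]
mouth axial mm 28.079224581250518 lateral xyz mm [ 0.8472 -1.786   0.8879] F [ 1.2128  1.9585 -1.4396] along a -1.0158150933978694 tq [ 0.5426 -0.032   0.1423] gap 0.030750427724650965 q [-0.2528  0.0491  2.084  -0.3917  0.6785 -0.1714]
0.045 need slide [-0.0055  0.0072  0.0144]
0.024 need slide [ 0.0003  0.0005 -0.0046]
0.01 need slide [ 0.0042 -0.004  -0.0173]
```

Emit:
arm_command(slide=[[0.0008, 0.0013, -0.0002], [0, 0, 0], [0, 0, 0]], dr=[[0, 0, 0], [0, 0, 0], [0, 0, 0]], claw=[0.02, 0.02, 0.02])

```text
time_s: 10.9
position: [0.5491, -0.1437, 0.1226]
tcp_rot: [-1.954, -0.215, 0.226]
force: [0.3, -0.2, -1.9]
finger_gap: 0.0306
```

Emit:
arm_command(slide=[[0.0008, -0.001, -0.0027], [0, 0, 0], [0, 0, 0]], dr=[[0, 0, 0], [0, 0, 0], [0, 0, 0]], claw=[0.02, 0.02, 0.02])

```text
time_s: 11.28
position: [0.5509, -0.145, 0.1212]
tcp_rot: [-1.955, -0.217, 0.227]
force: [-2.5, 1.6, 5.9]
finger_gap: 0.0308
```

```bash
python3 chk.py
```

```text
t 11.275 tcp [ 0.5509 -0.145   0.1212] gunz [-0.2788  0.3203  0.9054] ang 0.1303405667140031 rotvec fix deg [ 0.0804  0.102  -0.0113]
mouth axial mm 25.668167271319405 lateral xyz mm [ 2.0346 -1.2111  1.0485] F [-2.5204  1.5821  5.8631] along a 6.5169846642927425 tq [ 0.062   0.3181 -0.1553] gap 0.03080486861154953 q [-0.2516  0.0564  2.0812 -0.3961  0.6742 -0.1658]
0.045 need slide [-0.0074  0.0074  0.0165]
0.024 need slide [-0.0016  0.0007 -0.0026]
0.01 need slide [ 0.0023 -0.0038 -0.0152]
```

Emit:
arm_command(slide=[[0.0008, -0.001, -0.0027], [0, 0, 0], [0.0008, -0.001, -0.0027], [0, 0, 0], [0, 0, 0]], dr=[[0, 0, 0], [0, 0, 0], [0, 0, 0], [0, 0, 0], [0, 0, 0]], claw=[0.02, 0.02, 0.02, 0.02, 0.02])

```text
time_s: 11.9
position: [0.5519, -0.147, 0.1142]
tcp_rot: [-1.954, -0.216, 0.227]
force: [4.7, -4.1, -5.2]
finger_gap: 0.0308
```

```bash
python3 chk.py
```

```text
t 11.9 tcp [ 0.5519 -0.147   0.1142] gunz [-0.2778  0.3195  0.9059] ang 0.05071791035109435 rotvec fix deg [ 0.0295  0.0409 -0.0054]
mouth axial mm 18.35902379321038 lateral xyz mm [ 1.0289 -0.7768  0.5881] F [ 4.7483 -4.1366 -5.2134] along a -7.360727863369569 tq [-0.2073 -0.4288  0.0861] gap 0.030835391718473597 q [-0.2554  0.0716  2.0809 -0.4002  0.6604 -0.1627]
0.045 need slide [-0.0084  0.0093  0.0236]
0.024 need slide [-0.0026  0.0026  0.0045]
0.01 need slide [ 0.0013 -0.0019 -0.0082]
```

Emit:
arm_command(slide=[[0.0018, -0.0017, -0.0022], [0, 0, 0], [0.0008, -0.001, -0.0027], [0, 0, 0], [0, 0, 0]], dr=[[0, 0, 0], [0, 0, 0], [0, 0, 0], [0, 0, 0], [0, 0, 0]], claw=[0.02, 0.02, 0.02, 0.02, 0.02])

```text
time_s: 12.52
position: [0.554, -0.1489, 0.1099]
tcp_rot: [-1.953, -0.215, 0.226]
force: [-3.9, 3.9, 6.0]
finger_gap: 0.0309
```

```bash
python3 chk.py
```

```text
t 12.525 tcp [ 0.554  -0.1489  0.1099] gunz [-0.2765  0.3191  0.9065] ang 0.03324754096551944 rotvec fix deg [-0.003  -0.0315  0.0102]
mouth axial mm 13.274300455951622 lateral xyz mm [ 1.6098 -1.0929  0.877 ] F [-3.8977  3.8972  5.9884] along a 7.750949455223349 tq [ 0.4358  0.5403 -0.0398] gap 0.030857516837200047 q [-0.2584  0.0842  2.0768 -0.4023  0.6528 -0.1614]
0.045 need slide [-0.0104  0.0112  0.0279]
0.024 need slide [-0.0046  0.0045  0.0088]
0.01 need slide [-0.0007  0.     -0.0038]
```

Emit:
arm_command(slide=[[0.0004, -0.0008, -0.0028], [0, 0, 0], [0.0004, -0.0005, -0.0014], [0, 0, 0], [0, 0, 0]], dr=[[0, 0, 0], [0, 0, 0], [0, 0, 0], [0, 0, 0], [0, 0, 0]], claw=[0.02, 0.02, 0.02, 0.02, 0.02])

```text
time_s: 13.15
position: [0.5554, -0.1498, 0.1095]
tcp_rot: [-1.954, -0.216, 0.225]
force: [-18.8, 14.8, 31.2]
finger_gap: 0.0308
```

```bash
python3 chk.py
```

```text
t 13.15 tcp [ 0.5554 -0.1498  0.1095] gunz [-0.2771  0.3203  0.9059] ang 0.06999550386329882 rotvec fix deg [0.0672 0.0041 0.0191]
mouth axial mm 12.295709077977174 lateral xyz mm [ 2.7859 -1.6757  1.4418] F [-18.7514  14.7656  31.2046] along a 38.188614600468206 tq [ 0.8611  1.9434 -0.3655] gap 0.030839298433421265 q [-0.2587  0.0879  2.074  -0.4047  0.6514 -0.1583]
0.045 need slide [-0.0118  0.0121  0.0282]
0.024 need slide [-0.006   0.0054  0.0092]
0.01 need slide [-0.0021  0.0009 -0.0035]
```

Emit:
arm_command(slide=[[-0.0011, 0.0004, -0.0001], [0, 0, 0], [0, 0, 0], [0, 0, 0]], dr=[[0, 0, 0], [0, 0, 0], [0, 0, 0], [0, 0, 0]], claw=[0.02, 0.02, 0.02, 0.02])

```text
time_s: 13.65
position: [0.5552, -0.1497, 0.1095]
tcp_rot: [-1.955, -0.218, 0.226]
force: [-14.6, 11.4, 26.4]
finger_gap: 0.0307
```

Run:
```python
exec(open('chk.py').read())
ims=[]
for n_,x,y,h in (('wrist',182,100,100),('side',266,191,45)):
    im=viewer.capture(n_);cv2.imwrite(f'pics/{n_}8.png',im[:,:,::-1])
    ims.append(cv2.resize(im[y:y+2*h,x:x+h*4//3],(400,600),interpolation=cv2.INTER_CUBIC))
cv2.imwrite('pics/crop8.png',np.hstack(ims)[:,:,::-1])
```

```text
t 13.65 tcp [ 0.5552 -0.1497  0.1095] gunz [-0.2793  0.3205  0.9052] ang 0.16190416267214788 rotvec fix deg [ 0.0924  0.1317 -0.0181]
mouth axial mm 12.359194566589629 lateral xyz mm [ 2.7289 -1.6431  1.4128] F [-14.5686  11.4001  26.4038] along a 31.604621386945666 tq [ 0.6577  1.4315 -0.244 ] gap 0.03068514145851665 q [-0.2589  0.0865  2.0761 -0.4057  0.6483 -0.1578]
0.045 need slide [-0.0118  0.0121  0.0282]
0.024 need slide [-0.006   0.0054  0.0091]
0.01 need slide [-0.0021  0.0009 -0.0036]
```

View pics/crop8.png

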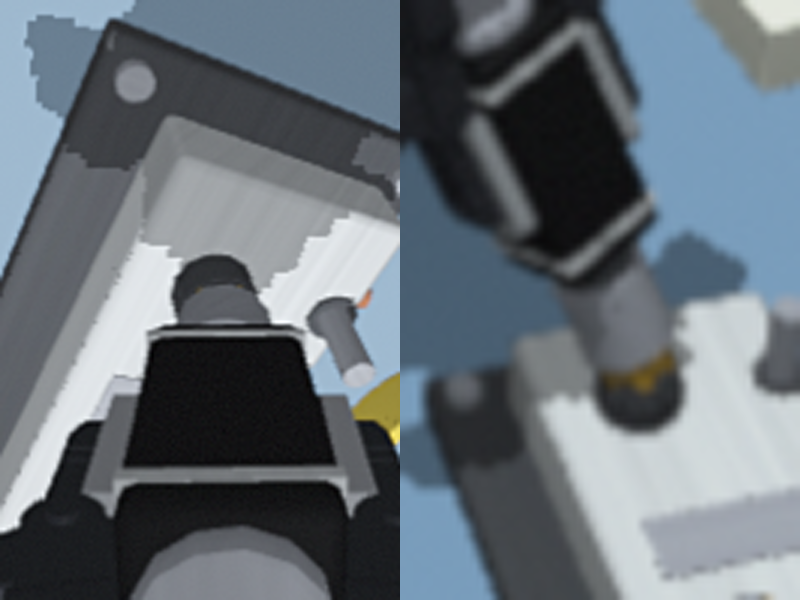

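Emit:
arm_command(slide=[[-0.0015, 0.0002, -0.0005], [0, 0, 0], [0, 0, 0], [0, 0, 0], [0, 0, 0]], dr=[[0, 0, 0], [0, 0, 0], [0, 0, 0], [0, 0, 0], [0, 0, 0]], claw=[0.02, 0.02, 0.02, 0.02, 0.02])

```text
time_s: 14.38
position: [0.5551, -0.1497, 0.1095]
tcp_rot: [-1.956, -0.221, 0.227]
force: [-11.0, 10.1, 23.9]
finger_gap: 0.0306
```

```bash
python3 chk.py
```

```text
t 14.375 tcp [ 0.5551 -0.1497  0.1095] gunz [-0.2824  0.3205  0.9042] ang 0.3398338093832112 rotvec fix deg [ 0.1132  0.3115 -0.0751]
mouth axial mm 12.434011010443498 lateral xyz mm [ 2.7495 -1.6147  1.4092] F [-11.0095  10.1407  23.8909] along a 27.939068237818546 tq [ 0.635   0.9055 -0.2386] gap 0.030621289349382793 q [-0.2594  0.0846  2.0788 -0.4064  0.6441 -0.1573]
0.045 need slide [-0.0118  0.012   0.0281]
0.024 need slide [-0.006   0.0053  0.0091]
0.01 need slide [-0.0021  0.0008 -0.0036]
```

```bash
python3 -c "
from h import *
print(r.sign_off()); s=r.get_state(); print(s['time_s'],s['force'],s['position'])"
```

```text
the job is handed in; nothing more can be done
None
the job is handed in; nothing more can be done
```

I took the gun from its stand and pressed its coupler onto the left (+y) nipple, the one beside the tall pin on the grey/white block. It went over the spring balls at about 9–10 N and on to a hard stop. I handed in at about 14.4 s, still gripping and pushing; `sign_off` gave no verdict.

**Last checks:**
- **Push:** it is about 30 N along the nipple axis and the position no longer moves, which fits the core being fully in. The core's travel cannot be read directly.
- **Sideways load:** about 3 N remained after I relieved it.
- **Angle:** the tool is within 0.4° of my estimated nipple axis, but that estimate could be off by a few degrees against the 8° limit.
- **Grip:** the finger gap was 30.6 mm, set to 120 N, on a 32 mm body.
- **Pictures:** the final wrist and side views show the coupler seated down to the brass hex.

**Disagreements:**
- My position estimate put the mouth at 12.4 mm from the nipple's foot instead of 10 mm. It also read about 1.7 mm high when the lip met the balls, so I put it down to camera calibration.
- It also showed the mouth about 3.5 mm off the axis I had estimated.
- The wrist and side views differed by 2–3 mm on the nipple's position; I corrected for that from the contact forces during insertion.

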